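Seat a cast bracket in a drilling fixture and clamp it

TASK

Lay the blue cast bracket flat on the drilling fixture with its bright long edge towards the two dowels and its bright end towards the yellow end stop. Press it steadily, with about 10 N, until it bears on both dowels at once; then, keeping it against them, slide it along until it bears on the end stop in the same way; finally push the red handle of the toggle clamp all the way down so that the clamp holds the bracket there. Never press it against a dowel or the stop with more than 15 N, and leave the other things on the bench alone.

Things in the scene. Friction and masses are not known exactly. Their poses are not given: they have to be found in the camera images.
- fixture: Drilling fixture fixed to the bench: dark steel plate, 16 mm thick, spanning x -70 to +70, y -160 to +130 mm; its flat top, where the bracket rests, is at z 16. Origin at its underside. x points to the dowel side, y to the end-stop end, z up; yaw varies. A toggle clamp stands on its -y end: steel frame x -9 to +19, y -148 to -96, up to z 53 mm.
- dowel_right: Fixed steel dowel, 12 mm in diameter, standing 14 mm above the fixture's top. Origin on its axis at the fixture's top: x 46, y -15 mm in the fixture's frame, so its bearing side lies at x 40. Fixture's axes.
- dowel_left: The other dowel, same size, at x 46, y +55 mm in the fixture's frame; bearing side at x 40.
- stop: Yellow end stop block, 34 (x) by 22 (y) by 20 mm high, fixed on the fixture's top at x 5; its place along y varies. Origin at the centre of its underside; fixture's axes. From its -y side, at x 5 in the fixture's frame and 5.5 mm above the fixture's top, a locked steel screw with a round head stands out; its head's tip, where the bracket's end bears, is 15 to 25 mm from the block's origin (not measured).
- bracket: Blue cast bracket, about 0.3 kg, loose, first flat on the bench. Foot 70 (x) by 120 (y) by 10 mm thick; upright web on it, 12 thick (x -6 to 6), 60 long (y -12 to 48), z 10 to 60. Origin at the centre of the foot's underside. Bright machined faces: the long edge at x 35 (to the dowels), the end at y 60 (to the stop). Home: axes as the fixture's, origin at fixture x 5, z 16.
- bracket_web (a point): Centre of the bracket's web, half-way up it: x 0, y 18, z 35 mm in the bracket's frame, bracket's axes. Grip the web here from above, across its 12 mm thickness. Resting under its own weight the bracket slides on the fixture under 1 to 2 N; a steady push of about 10 N, midway between the dowels, brings it to bear on both; it must not bear with over 15 N on either dowel or on the stop.
- edge_right (a point): Point on the bracket's bright long edge, half-way up the foot: x 35, y -50, z 5 mm in the bracket's frame.
- edge_left (a point): Point on the bracket's bright long edge, half-way up the foot: x 35, y 50, z 5 mm in the bracket's frame.
- end_face (a point): Centre of the bright end face of the bracket's foot: x 0, y 60, z 5 mm in the bracket's frame.
- clamp_handle (a joint): Toggle clamp's handle, rad: 0 open (as found, sloping up and outwards to the fixture's -y, 57 degrees above level), 1.0 fully down (level, a hard stop). It turns about an axis along the fixture's x at y -122, z 46 mm, stays where it is left and needs about 6 N at the grip, 11 N at the end.
- handle_grip (a point): Point on the upper side of the red handle grip: 85 mm out along the handle from its axis and 9 mm above its centre line, at fixture x 5. The grip is 15 mm wide, 14 mm thick and reaches from 35 to 115 mm out from the axis.
- clamp_pad: Sprung rubber-tipped spindle (12 mm across) on the clamp's arm; origin at the centre of its face. Open, the arm (12 mm wide) stands upright near fixture x 5, y -105, to z 130 mm. As the handle goes down the arm swings down towards +y and the pad lands at fixture x 5, y -10. Closed on the bracket's foot it gives 3 to 4 mm and presses with about 3 N.
- tray_mid (a point): Bystander: white parts tray, 120 by 240 by 50 mm high; its centre.
- screwdriver: Bystander: orange screwdriver lying on the bench; origin under its middle.
- offcut_mid (a point): Bystander: clear tube offcut standing on the bench, 32 mm in diameter, 60 mm high; its centre.
There are look-alikes about, which are no part of the job. There is more than one size of the bracket; the job needs the largest.

How it is judged:
By the outcome, as a careful person would: the job done as asked, in the order asked, and still so for the second after the job is handed in, with the robot touching nothing.
It also fails if it takes over 72 s, if anything falls off the work surface, if the arm or the gripper's body presses on something with over 40 N, if the wrist force passes 120 N, or if a joint passes its speed limit or range.

ROBOT

A 6-joint arm with a two-finger parallel gripper is mounted at the origin on the work surface. World frame = base frame: x ahead of the robot, y to its left, z up, the work surface at z = 0. Lengths are in mm, angles in rad, forces in N, time in s.
With the tool pointing down it reaches from about 275 to 750 mm from the base axis. Payload 10.2 kg.
Tool frame: the origin (TCP) lies at the very end of the fingers, on their centre line; the grasp point (between the pads) lies 19 mm behind it; z points along the fingers, y is the line along which they close (so a half turn about z gives the same grasp; the last joint's range is limited). The gripper opens to 85 mm and grips with 20 to 120 N. Pads are 22 mm wide; open, the fingers measure 114 mm over their backs; the gripper's body (76 mm by 85 mm) begins 54 mm behind the grasp point. The pads swing forward as they close: fully open they stand 13 mm farther back than shut.
Start: joints at [0.992, 0.313, 1.498, -0, 1.331, -0.223], TCP at [182.892, 492.12, 231.294] pointing down, gripper open.
Joint ranges: [-2.94, 2.94], [-0.97, 2.17], [0.19, 2.56], [-1.23, 4.37], [0.02, 3.11], [-2.88, 2.88]. Speed limits (rad/s): [2.39, 2.39, 3.01, 3.14, 3.14, 3.14].

INTERFACE

Orientations are given as a unit quaternion [w, x, y, z].
In Python, from rig import ctrl gives the robot as it stands.
- The arm moves only by the shell command python3 -m inch 'ROWS' [OPENING] [FORCE]. ROWS is text: rows parted by semicolons, each of 6 numbers parted by spaces: the shift along the tool's x, y, z in mm, then the turn, a rotation vector about the tool's x, y, z in units of 6 degrees (1.0 is 6 degrees). A call has exactly 10 rows; each row shifts and turns the commanded pose from where the row before left it, along the tool's axes as they then stand; what a row does not reach is not made up. A row lasts 1/12 s, in which the tool goes at most 41.7 mm and 7.16 degrees, less where a joint would pass 70% of its speed; a pose out of reach is approached as far as the arm can. A call with a gripper value outside its range is refused whole. OPENING is the opening, from 0 (shut) to 1 (fully open), set as the call begins (- or left out, the last holds). The fingers move at their own pace and stop on an object; FORCE is the grip in N (left out, the last holds). Time passes only in rows, so rows that do not move let the fingers close, or fill a call up. It gives the time, the measured TCP pose, the force, the opening and the grip force at its end, in the units of the state.
- ctrl.sense(): the state, without advancing time (a new reading comes with each control period).
- ctrl.capture(name): name is "scene" or "top"; returns a dict with "image" (384x512x3 uint8, red, green, blue), "intrinsics" (3x3 intrinsics, pixels), "rvec" (rotation vector, rad) and "tvec" (3), from world to camera coordinates, as OpenCV has them. Camera axes: x right, y down, z forward; pixel columns grow to the right and rows downward; lengths in mm; the calibration is good to about 2 mm. A picture is of the moment at which its call begins. There is no depth.
- ctrl.finish_job(): hands the job in; it is judged then, once.
The state is a dict: "time_s": time; "joints": joint angles; "dq": joint speeds; "tau": joint torques, N m; "eef_pos": TCP position; "ee_rot": TCP orientation; "force": force on the tool from outside, world axes, zero at the start; "wrist_torque": the same for the moment, N m; "grip_width": opening from 0.0 (shut) to 1.0 (fully open); "grip_force": force on a finger pad.
Only numpy, scipy, OpenCV 4.12 (cv2) and the standard library are available. Lean on these libraries where they do the work, as an engineer would, in place of code of your own. Each camera call takes 0.05 s, during which the arm holds its last target. There are 200 camera calls.

## Working session

There is one attempt and no reset: what is moved stays moved. The work goes in short steps, Python scripts to look and compute and a shell command to move; the robot and the scene stay as the last step left them, time stands still between calls to the robot, and variables do not carry over. Pictures are saved under pics/ and viewed, at most 10 in all, crops included, and the job is handed in when it is done.

```bash
ls; mkdir -p pics; cat > h.py <<'E'
import numpy as np, cv2, pickle
from rig import ctrl
def cap(n,f):
    d=ctrl.capture(n); cv2.imwrite(f'pics/{f}.png',cv2.cvtColor(d['image'],cv2.COLOR_RGB2BGR)); pickle.dump(d,open(f'pics/{f}.pkl','wb')); return d
def ld(f): return pickle.load(open(f'pics/{f}.pkl','rb'))
def proj(d,P): return cv2.projectPoints(np.float64(P).reshape(-1,1,3),np.float64(d['rvec']),np.float64(d['tvec']),np.float64(d['intrinsics']),None)[0].reshape(-1,2)
def ray(d,uv):
    R=cv2.Rodrigues(np.float64(d['rvec']))[0]; c=-R.T@np.ravel(d['tvec'])
    v=R.T@np.linalg.inv(np.float64(d['intrinsics']))@np.r_[uv,1.]; return c,v/np.linalg.norm(v)
def atz(d,uv,z):
    c,v=ray(d,uv); return c+v*(z-c[2])/v[2]
def tri(obs):
    A=np.zeros((3,3));b=np.zeros(3)
    for d,uv in obs:
        c,v=ray(d,uv);M=np.eye(3)-np.outer(v,v);A+=M;b+=M@c
    return np.linalg.solve(A,b)
E
python3 - <<'E'
from h import *
import json
for n in('scene','top'):
    d=cap(n,n+'0'); print(n,d['intrinsics'],ray(d,(256,192)))
print(ctrl.sense())
a=cv2.imread('pics/scene0.png');b=cv2.imread('pics/top0.png')
cv2.imwrite('pics/s0b.png',cv2.resize(a,(800,600),interpolation=3));cv2.imwrite('pics/t0b.png',cv2.resize(b,(800,600),interpolation=3))
E
```

```text
pics
scene [[372.46160154   0.         253.40059117]
 [  0.         372.46160154 184.96038523]
 [  0.           0.           1.        ]] (array([ 965.43478985, -393.90331237,  714.46514687]), array([-0.38292391,  0.553906  , -0.73929522]))
top [[458.20303467   0.         254.36305854]
 [  0.         458.20303467 189.80456619]
 [  0.           0.           1.        ]] (array([ 393.12175444,   78.75075068, 1347.63632176]), array([ 0.1510886 ,  0.00522313, -0.98850643]))
{'time_s': 0.1, 'joints': array([ 9.91581559e-01,  3.13361722e-01,  1.49838626e+00,  5.76555813e-06,
        1.33100697e+00, -2.23409680e-01]), 'dq': array([ 0.00048368, -0.00304428, -0.00070118,  0.00081651, -0.00048082,
       -0.00127244]), 'tau': array([ 5.04466021e-03, -4.12904477e+01, -2.60140997e+01, -8.54164500e-05,
        3.06590919e-03,  2.51011176e-05]), 'eef_pos': array([182.76032473, 491.90440605, 230.79938179]), 'ee_rot': array([-2.29587971e-04,  1.76966258e-01,  9.84216747e-01, -5.33878389e-04]), 'force': array([-0.18235414, -0.63655947,  0.84858293]), 'wrist_torque': array([-0.01194437, -0.0142492 ,  0.04698505]), 'grip_force': 0.0, 'grip_width': 1.0012057488905688}
```

View pics/s0b.png

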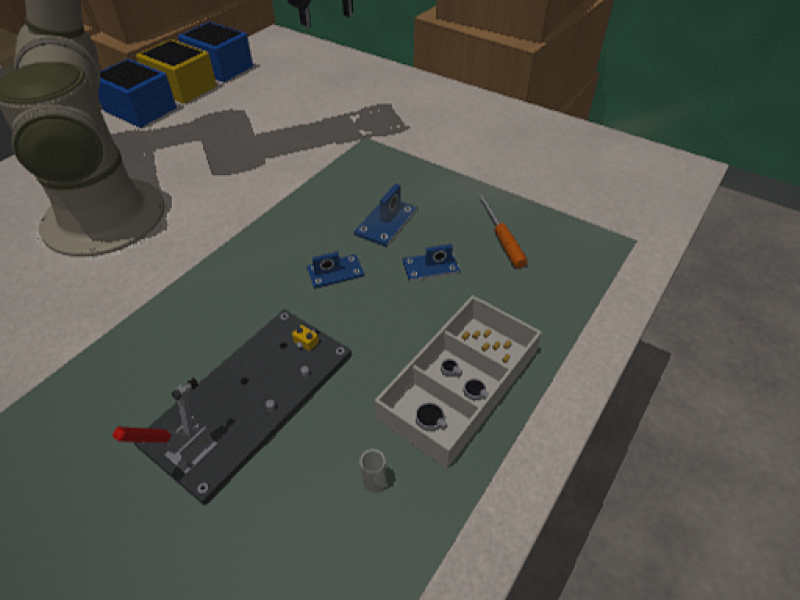

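View pics/t0b.png

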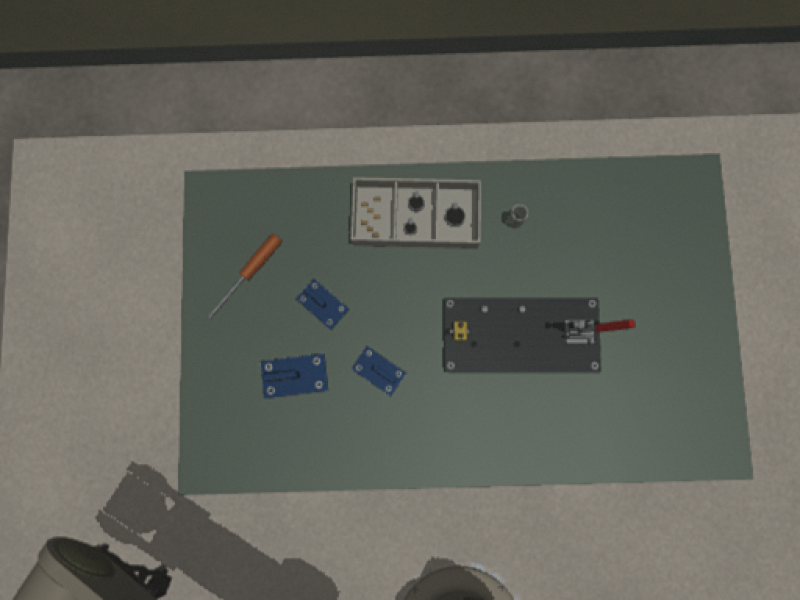

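In the overview, the blue brackets sit in the top view (800 px scale) at A (294,376), B (322,303) and C (379,371). A is clearly the largest. I'll confirm that in an enlarged crop with a pixel grid.

```bash
cat >> h.py <<'E'
def crop(f,x0,y0,x1,y1,s,step=10):
    a=cv2.imread(f'pics/{f}.png')[y0:y1,x0:x1]; a=cv2.resize(a,None,fx=s,fy=s,interpolation=cv2.INTER_CUBIC)
    a=cv2.convertScaleAbs(a,alpha=1.6,beta=15)
    for x in range(-(-x0//step)*step,x1,step):
        cv2.line(a,((x-x0)*s,0),((x-x0)*s,6),(255,255,255),1); cv2.putText(a,str(x),((x-x0)*s+2,14),0,.35,(255,255,255))
    for y in range(-(-y0//step)*step,y1,step):
        cv2.line(a,(0,(y-y0)*s),(6,(y-y0)*s),(255,255,255),1); cv2.putText(a,str(y),(2,(y-y0)*s+10),0,.35,(0,255,255))
    return a
def stack(n,ims):
    W=max(i.shape[1] for i in ims); o=np.vstack([cv2.copyMakeBorder(i,0,4,0,W-i.shape[1],0) for i in ims]); print(o.shape); cv2.imwrite(f'pics/{n}.png',o)
E
python3 - <<'E'
from h import *
s=crop('scene0',192,112,300,186,7); t=crop('top0',160,176,264,258,6)
b=[crop('top0',160,218,218,260,6),crop('scene0',222,112,272,160,6)]
h=max(i.shape[0] for i in b); b=np.hstack([cv2.copyMakeBorder(i,0,h-i.shape[0],0,4,0) for i in b])
a=np.hstack([crop('top0',160,172,264,258,4),crop('scene0',192,112,280,186,4)])
stack('c1',[a[:300],b[:290]])
stack('c2',[crop('top0',278,182,410,244,6)[:, :790],crop('scene0',68,190,230,326,2)[:220]][:1]+[crop('scene0',170,195,230,265,3)])
E
```

```text
Traceback (most recent call last):
ValueError: all the input array dimensions except for the concatenation axis must match exactly, but along dimension 0, the array at index 0 has size 344 and the array at index 1 has size 296
```

```bash
python3 - <<'E'
from h import *
def hs(L):
    h=max(i.shape[0] for i in L); return np.hstack([cv2.copyMakeBorder(i,0,h-i.shape[0],0,4,0) for i in L])
stack('c1',[hs([crop('top0',160,172,264,258,3),crop('scene0',192,112,300,186,3)]),hs([crop('top0',160,218,218,260,7),crop('scene0',222,112,272,160,7)])])
stack('c2',[crop('top0',278,186,410,242,6),crop('scene0',70,190,230,322,2,20)])
E
```

```text
(602, 764, 3)
(608, 792, 3)
```

View pics/c1.png

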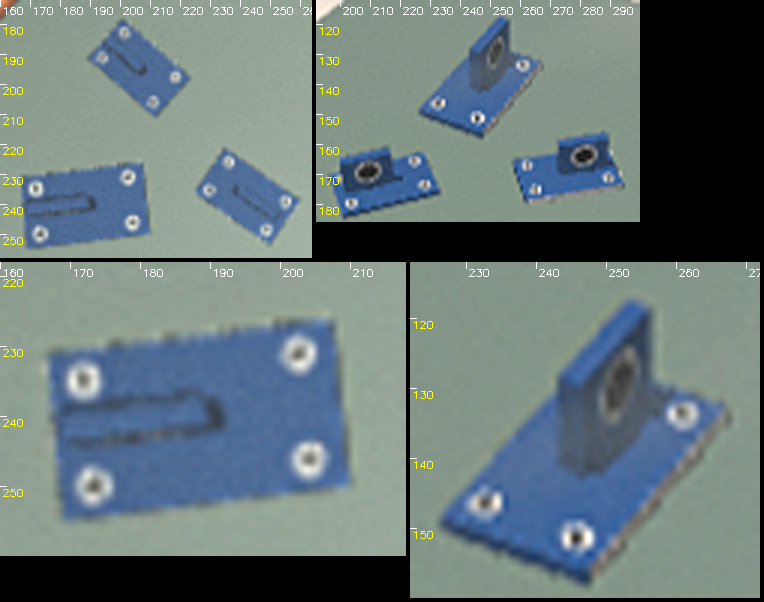

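View pics/c2.png

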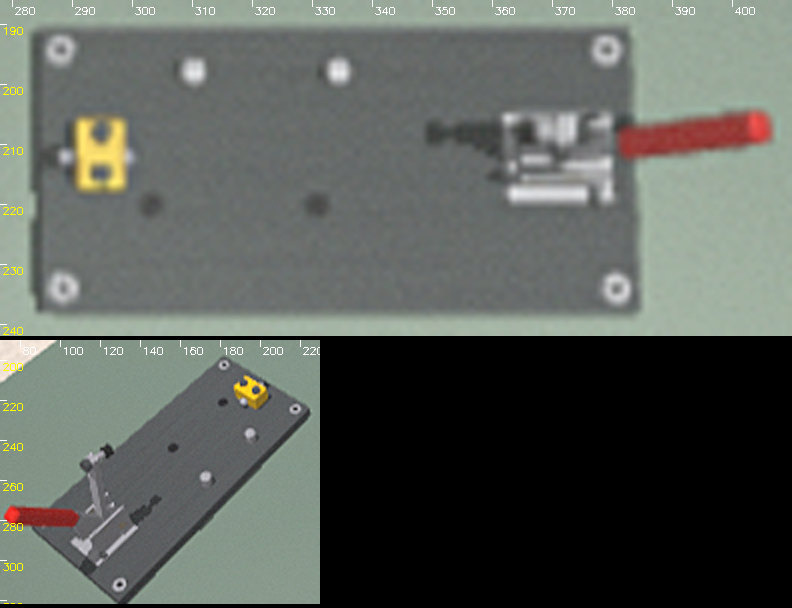

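A's plan in the top view measures about 41×24 px, which is 120×70 mm at 2.92 mm/px. B and C are about two-thirds of that, so A is the bracket to use. Its bright long edge faces +x (image up), and the web lies towards the image-left end, which is +y. The fixture's dowels are at top px (310,198) and (334,198), the stop at (295,211) and the handle tip at (405,207).

```bash
cat > fit.py <<'E'
from h import *
from scipy.optimize import least_squares
s,t=ld('scene0'),ld('top0')
T2=lambda X,Y:(278+X/6-.4,186+Y/6-.4); S2=lambda X,Y:(70+X/2-.25,190+(Y-340)/2-.25)
T1=lambda X,Y:(160+X/7-.4,218+(Y-262)/7-.4); S1=lambda X,Y:(222+(X-410)/7-.4,112+(Y-262)/7-.4)
def fit(obs,x0,freez=True):
    def f(p,full=False):
        c,q=np.cos(p[2]),np.sin(p[2]); R=np.array([[c,-q,0],[q,c,0],[0,0,1]])
        return np.concatenate([proj(d,[R@np.array(m,float)+[p[0],p[1],0 if freez else p[3]]])[0]-uv for d,uv,m in obs])
    r=least_squares(f,x0,loss='soft_l1'); print(np.round(r.x,3)); print(np.round(r.fun.reshape(-1,2),1).tolist()); return r.x
print('fixture')
F=[(t,T2(194,72),(46,55,30)),(t,T2(338,72),(46,-15,30)),(t,T2(32,31),(70,130,16)),(t,T2(628,31),(70,-160,16)),(t,T2(640,312),(-70,-160,16)),(t,T2(42,313),(-70,130,16)),
 (s,S2(250,433),(46,55,30)),(s,S2(206,477),(46,-15,30)),(s,S2(310,411),(70,130,16)),(s,S2(122,603),(70,-160,16))]
p=fit(F,[450,-100,0]); fit(F,[450,-100,0,0],False)
print('bracket')
B=[(t,T1(48,352),(35,60,10)),(t,T1(333,320),(35,-60,10)),(t,T1(351,487),(-35,-60,10)),(t,T1(65,520),(-35,60,10)),
 (s,S1(440,522),(-35,-60,10)),(s,S1(591,577),(35,-60,10)),(s,S1(730,405),(35,60,10)),
 (s,S1(558,374),(-6,-12,60)),(s,S1(588,386),(6,-12,60)),(s,S1(652,310),(6,48,60)),(s,S1(628,298),(-6,48,60)),(s,S1(588,475),(6,-12,10))]
b=fit(B,[350,300,0]); fit(B,[350,300,0,0],False)
c,q=np.cos(p[2]),np.sin(p[2]); R=np.array([[c,-q,0],[q,c,0],[0,0,1]])
print('stop top centre in fixture',R.T@(atz(t,T2(101,154),36)-[p[0],p[1],0]))
print('screw tip',R.T@(atz(t,T2(133,156),21.5)-[p[0],p[1],0]), R.T@(tri([(t,T2(133,156)),(s,S2(243,401))])-[p[0],p[1],0]))
print('handle tip',R.T@(tri([(t,T2(762,127)),(s,S2(12,515))])-[p[0],p[1],0]))
h=np.array([[5,-122-115*np.cos(.995),46+115*np.sin(.995)]]); print('expected',h)
E
python3 fit.py
```

```text
fixture
[ 5.26464e+02 -1.23066e+02 -2.40000e-02]
[[-0.3, -0.2], [-0.1, -0.3], [0.4, -0.6], [0.1, -1.3], [0.5, -0.2], [-0.5, 0.3], [0.1, 0.1], [-0.1, -0.1], [-0.1, -1.8], [-1.4, -0.2]]
[ 5.25974e+02 -1.22808e+02 -2.40000e-02 -2.90600e+00]
[[-0.5, 0.1], [-0.4, -0.0], [0.3, -0.3], [-0.2, -0.9], [0.1, 0.1], [-0.7, 0.5], [0.1, 0.7], [0.0, 0.4], [-0.1, -1.2], [-1.1, 0.1]]
bracket
[4.62254e+02 2.88462e+02 9.80000e-02]
[[-0.3, 0.3], [-0.3, -0.4], [-0.1, -0.3], [-0.4, 0.3], [0.2, -0.4], [-0.3, -0.4], [-0.3, 0.5], [-0.1, 0.7], [-0.7, 0.2], [0.5, -0.2], [0.3, 0.3], [-0.3, 1.2]]
[462.631 287.866  -6.185   1.281]
[[-0.2, 0.1], [-0.1, -0.5], [0.0, -0.4], [-0.3, 0.2], [0.1, -0.6], [-0.3, -0.6], [-0.3, 0.3], [-0.1, 0.5], [-0.7, 0.0], [0.4, -0.4], [0.3, 0.1], [-0.3, 1.0]]
stop top centre in fixture [  5.34549523 100.1694275   36.        ]
screw tip [ 5.85411676 83.62610754 21.5       ] [ 5.8625929  84.83684469 26.85309904]
handle tip [   3.79216233 -181.25373635  143.48002901]
expected [[   5.         -184.61783229  142.45728111]]
```

Both fits agree to under 1 px. The bracket is at (462,288) with yaw 5.6°, the fixture at (526,-123) with yaw -1.4°, and the screw tip is near fixture y 84. I'll grip the web at bracket y≈3, so that the push falls near mid-dowels.

```bash
cat > rel.py <<'E'
import sys; from h import *
from scipy.spatial.transform import Rotation as Ro
F0=np.array([526.5,-123.1,0]); FR=Ro.from_euler('z',-.024)
def rel(target,yaw):  # world target TCP, heading of tool y (rad); prints tool-frame delta & turn units about tool z
    s=ctrl.sense(); w,x,y,z=s['ee_rot']; R=Ro.from_quat([x,y,z,w]); M=R.as_matrix()
    h=np.arctan2(M[1,1],M[0,1]); dy=(yaw-h+np.pi)%(2*np.pi)-np.pi
    G=Ro.from_matrix(np.array([[-np.sin(yaw),np.cos(yaw),0],[np.cos(yaw),np.sin(yaw),0],[0,0,-1]]).T)
    print('t',s['time_s'],'pos',s['eef_pos'].round(1),'tilt',M[:,2].round(3),'F',s['force'].round(1),'T',s['wrist_torque'].round(2))
    print('toolshift',(R.inv().apply(np.array(target)-s['eef_pos'])).round(1),'turn(6deg)',((R.inv()*G).as_rotvec()/np.radians(6)).round(2))
def fix(x,y,z): return F0+FR.apply([x,y,z])
def infix(): 
    s=ctrl.sense(); print('in fixture',FR.inv().apply(s['eef_pos']-F0).round(1),'F fix',FR.inv().apply(s['force']).round(2))
E
python3 -m inch '0 0 0 0 0 1.07; 0 0 0 0 0 1.07; 0 0 0 0 0 1.07; 0 0 0 0 0 1.07; 0 0 0 0 0 1.07; 0 0 0 0 0 1.07; 0 0 0 0 0 1.07; 0 0 0 0 0 1.07; 0 0 0 0 0 1.07; 0 0 0 0 0 1.07' 0.6
python3 -c "
from rel import *
rel([462,291.5,120],.098)"
```

```text
time_s: 0.93
eef_pos: [182.8, 492.0, 230.9]
ee_rot: [0.0, 0.675, 0.738, -0.0]
force: [0.1, 0.2, 0.3]
grip_width: 0.599
grip_force: 0.0
t 0.9333 pos [182.8 492.  230.9] tilt [-0.    -0.001 -1.   ] F [0.1 0.2 0.3] T [-0.02 -0.01  0.01]
toolshift [-224.4  260.4  111. ] turn(6deg) [-0.    0.01 -0.09]
```

```bash
python3 -m inch '-22.4 26 11 0 0 -0.1; -22.4 26 11 0 0 0; -22.4 26 11 0 0 0; -22.4 26 11 0 0 0; -22.4 26 11 0 0 0; -22.4 26 11 0 0 0; -22.4 26 11 0 0 0; -22.4 26 11 0 0 0; -22.4 26 11 0 0 0; -22.4 26 11 0 0 0'
python3 - <<'E'
from rel import *
rel([462,291.5,17],.098)
cap('scene','s1');cap('top','t1')
a=crop('scene1' if 0 else 's1',200,80,300,170,5);b=crop('t1',160,200,220,260,5)
h=max(a.shape[0],b.shape[0]);a,b=[cv2.copyMakeBorder(i,0,h-i.shape[0],0,2,0) for i in(a,b)]
stack('c3',[np.hstack([a,b])])
E
```

```text
time_s: 1.77
eef_pos: [465.8, 295.0, 120.5]
ee_rot: [-0.0, 0.669, 0.743, -0.0]
force: [0.9, 0.7, 0.6]
grip_width: 0.596
grip_force: 0.0
t 1.7667 pos [465.8 295.  120.5] tilt [-0.001 -0.    -1.   ] F [0.9 0.7 0.6] T [-0.05  0.02 -0.04]
toolshift [ -3.1  -4.1 103.5] turn(6deg) [-0.01  0.    0.07]
(454, 804, 3)
```

View pics/c3.png

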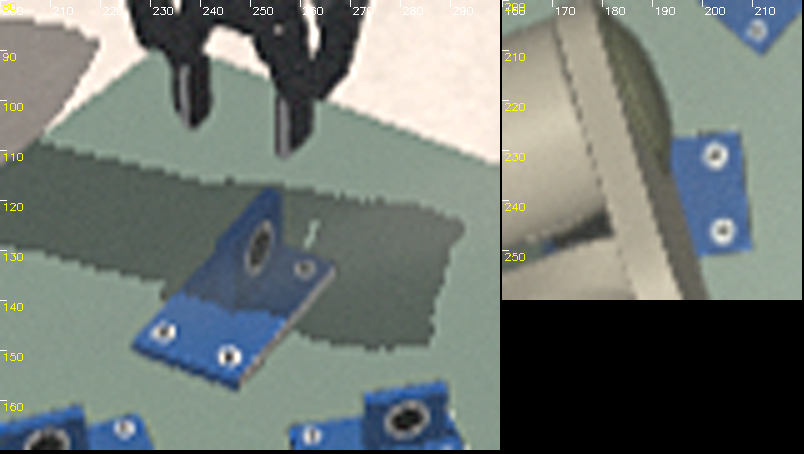

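The scene view shows the fingers (px 235,105 and 256,110) either side of the web top (px 250,120). I'll go down.

```bash
python3 -m inch '-3 -4 10 0 0 0.07; 0 0 13 0 0 0; 0 0 13 0 0 0; 0 0 13 0 0 0; 0 0 13 0 0 0; 0 0 13 0 0 0; 0 0 13 0 0 0; 0 0 10 0 0 0; 0 0 5 0 0 0; 0 0 0 0 0 0'
python3 -m inch '0 0 0 0 0 0; 0 0 0 0 0 0; 0 0 0 0 0 0; 0 0 0 0 0 0; 0 0 0 0 0 0; 0 0 0 0 0 0; 0 0 0 0 0 0; 0 0 0 0 0 0; 0 0 0 0 0 0; 0 0 0 0 0 0' 0 40
python3 -c "
from rel import *
rel([462,291.5,17],.098)"
```

```text
time_s: 2.7
eef_pos: [460.4, 292.9, 17.4]
ee_rot: [-0.0, 0.672, 0.741, -0.001]
force: [-0.5, -0.5, -0.2]
grip_width: 0.596
grip_force: 0.0
time_s: 3.53
eef_pos: [461.5, 293.1, 19.0]
ee_rot: [0.0, 0.672, 0.741, 0.001]
force: [-1.4, -0.4, 6.8]
grip_width: 0.139
grip_force: 40.5
t 3.5333 pos [461.5 293.1  19. ] tilt [ 0.001  0.    -1.   ] F [-1.4 -0.4  6.8] T [-0.05  0.17 -0.03]
toolshift [-1.6  0.4  2. ] turn(6deg) [ 0.01 -0.   -0.  ]
```

```bash
python3 -m inch '0 0 -3 0 0 0; 0 0 -8 0 0 0; 0 0 -13 0 0 0; 0 0 -15 0 0 0; 0 0 -15 0 0 0; 0 0 -15 0 0 0; 0 0 -15 0 0 0; 0 0 -10 0 0 0; 0 0 -5 0 0 0; 0 0 0 0 0 0'
python3 -c "
from rel import *
rel(fix(-2,12,110),-.024)"
```

```text
time_s: 4.37
eef_pos: [461.3, 293.0, 118.1]
ee_rot: [0.0, 0.672, 0.741, 0.001]
force: [0.7, -0.2, -3.1]
grip_width: 0.136
grip_force: 39.2
t 4.3667 pos [461.3 293.  118.1] tilt [ 0.001  0.    -1.   ] F [ 0.7 -0.2 -3.1] T [-0.   -0.03  0.01]
toolshift [-408.3   23.7    8. ] turn(6deg) [ 0.01 -0.    1.16]
```

```bash
python3 -m inch '0 0 0 0 0 1.16; -15 3 0 0 0 0; -30 6 0 0 0 0; -36 6.5 0 0 0 0; -36 6.5 0 0 0 0; -36 6.5 0 0 0 0; -36 6.5 0 0 0 0; -36 6.5 0 0 0 0; -36 6.5 0 0 0 0; -36 6.5 0 0 0 0'
python3 -m inch '-36 6.5 0 0 0 0; -30 6 0 0 0 0; -20 4 0 0 0 0; -15 3 0 0 0 0; -4.5 0 0 0 0 0; 0 0 0 0 0 0; 0 0 0 0 0 0; 0 0 0 0 0 0; 0 0 0 0 0 0; 0 0 0 0 0 0'
python3 - <<'E'
from rel import *
rel(fix(-2,12,39),-.024); infix()
a=cap('scene','s2');cap('top','t2')
a=crop('s2',70,170,230,320,4,20)
stack('c4',[a])
E
```

```text
time_s: 5.2
eef_pos: [507.9, -7.0, 116.5]
ee_rot: [-0.001, 0.716, 0.699, -0.0]
force: [0.4, 0.7, -3.1]
grip_width: 0.131
grip_force: 39.2
time_s: 6.03
eef_pos: [525.4, -110.4, 117.3]
ee_rot: [-0.0, 0.715, 0.699, 0.0]
force: [0.4, -0.6, -2.7]
grip_width: 0.139
grip_force: 39.2
t 6.0333 pos [ 525.4 -110.4  117.3] tilt [-0.  0. -1.] F [ 0.4 -0.6 -2.7] T [0.03 0.01 0.01]
toolshift [-0.7 -0.6 78.3] turn(6deg) [-0.   -0.    0.01]
in fixture [ -1.4  12.7 117.3] F fix [ 0.45 -0.58 -2.69]
(604, 640, 3)
```

View pics/c4.png

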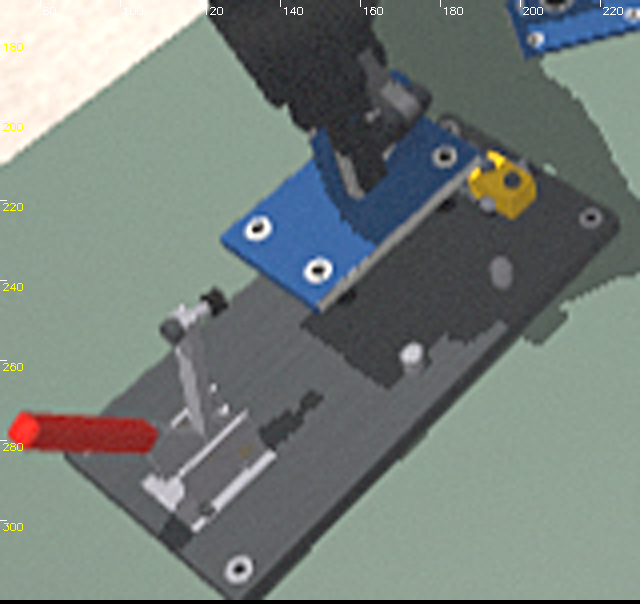

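The bracket hangs level over the plate, clear of the dowels (px 170,258 and 192,237), the stop and the clamp. Lowering.

```bash
python3 -m inch '0 0 8 0 0 0; 0 0 14 0 0 0; 0 0 14 0 0 0; 0 0 14 0 0 0; 0 0 12 0 0 0; 0 0 8 0 0 0; 0 0 5 0 0 0; 0 0 3 0 0 0; 0 0 0 0 0 0; 0 0 0 0 0 0'
python3 -m inch '0 0 1 0 0 0; 0 0 1 0 0 0; 0 0 1 0 0 0; 0 0 0.5 0 0 0; 0 0 0.5 0 0 0; 0 0 0 0 0 0; 0 0 0 0 0 0; 0 0 0 0 0 0; 0 0 0 0 0 0; 0 0 0 0 0 0'
python3 -c "
from rel import *
rel(fix(-2,12,35),-.024);infix()"
```

```text
time_s: 6.97
eef_pos: [525.7, -111.3, 39.6]
ee_rot: [0.0, 0.715, 0.699, 0.0]
force: [0.6, 0.2, -2.6]
grip_width: 0.141
grip_force: 39.2
time_s: 7.8
eef_pos: [525.5, -111.2, 35.3]
ee_rot: [0.0, 0.715, 0.699, 0.0]
force: [-0.5, -0.9, -2.7]
grip_width: 0.138
grip_force: 39.2
t 7.8 pos [ 525.5 -111.2   35.3] tilt [ 0. -0. -1.] F [-0.5 -0.9 -2.7] T [-0.04 -0.03  0.01]
toolshift [ 0.2 -0.7  0.3] turn(6deg) [0. 0. 0.]
in fixture [-1.3 11.8 35.3] F fix [-0.48 -0.96 -2.68]
```

```bash
python3 -m inch '0 0 0.5 0 0 0; 0 0 0.5 0 0 0; 0 0 0.5 0 0 0; 0 0 0 0 0 0; 0 0 0 0 0 0; 0 0 0 0 0 0; 0 0 0 0 0 0; 0 0 0 0 0 0; 0 0 0 0 0 0; 0 0 0 0 0 0'
python3 -c "
from rel import *
rel(fix(-2,12,35),-.024);infix()"
```

```text
time_s: 8.63
eef_pos: [525.9, -111.4, 35.0]
ee_rot: [0.001, 0.715, 0.699, 0.0]
force: [-2.5, 1.2, 8.8]
grip_width: 0.137
grip_force: 41.0
t 8.6333 pos [ 525.9 -111.4   35. ] tilt [ 0.001 -0.001 -1.   ] F [-2.5  1.2  8.8] T [ 0.25  0.62 -0.04]
toolshift [ 0.3 -1.1 -0. ] turn(6deg) [0.01 0.01 0.  ]
in fixture [-0.9 11.7 35. ] F fix [-2.52  1.14  8.81]
```

```bash
python3 -m inch '0 0 -0.4 0 0 0; 0 0 -0.4 0 0 0; 0 0 0 0 0 0; 0 0 0 0 0 0; 0 0.5 0 0 0 0; 0 0.5 0 0 0 0; 0 0.5 0 0 0 0; 0 0.5 0 0 0 0; 0 0.5 0 0 0 0; 0 0 0 0 0 0' - 25
python3 -c "
from rel import *
rel(fix(5,12,35),-.024);infix()"
```

```text
time_s: 9.47
eef_pos: [528.0, -111.5, 35.0]
ee_rot: [0.0, 0.715, 0.699, -0.0]
force: [-2.0, -0.1, 7.0]
grip_width: 0.138
grip_force: 40.7
t 9.4667 pos [ 528.  -111.5   35. ] tilt [ 0. -0. -1.] F [-2.  -0.1  7. ] T [ 0.05  0.29 -0.06]
toolshift [ 0.3  3.7 -0. ] turn(6deg) [0. 0. 0.]
in fixture [ 1.3 11.7 35. ] F fix [-2.04 -0.1   7.01]
```

```bash
python3 -m inch '0 0 -0.4 0 0 0; 0 0 -0.2 0 0 0; 0 0 0 0 0 0; 0 0 0 0 0 0; 0 0.4 0 0 0 0; 0 0.4 0 0 0 0; 0 0.4 0 0 0 0; 0 0.4 0 0 0 0; 0 0 0 0 0 0; 0 0 0 0 0 0' 0 25
python3 -c "
from rel import *
rel(fix(5,12,35),-.024);infix()"
```

```text
time_s: 10.3
eef_pos: [529.5, -111.3, 35.0]
ee_rot: [-0.0, 0.715, 0.699, -0.0]
force: [1.4, -0.0, -2.1]
grip_width: 0.136
grip_force: 39.4
t 10.3 pos [ 529.5 -111.3   35. ] tilt [-0.  0. -1.] F [ 1.4 -0.  -2.1] T [ 0.05 -0.08 -0.01]
toolshift [0.1 2.3 0. ] turn(6deg) [-0. -0.  0.]
in fixture [ 2.7 11.9 35. ] F fix [ 1.39 -0.01 -2.11]
```

```bash
python3 -m inch '0 0.3 0.1 0 0 0; 0 0.3 0 0 0 0; 0 0.3 0 0 0 0; 0 0.3 0 0 0 0; 0 0.3 0 0 0 0; 0 0 0 0 0 0; 0 0 0 0 0 0; 0 0 0 0 0 0; 0 0 0 0 0 0; 0 0 0 0 0 0'
python3 -c "
from rel import *
rel(fix(5,12,35),-.024);infix()"
```

```text
time_s: 11.13
eef_pos: [531.0, -111.4, 35.0]
ee_rot: [-0.0, 0.715, 0.699, -0.0]
force: [-0.2, 0.4, -2.9]
grip_width: 0.136
grip_force: 39.2
t 11.1333 pos [ 531.  -111.4   35. ] tilt [-0.  0. -1.] F [-0.2  0.4 -2.9] T [ 0.01 -0.05  0.01]
toolshift [0.2 0.8 0. ] turn(6deg) [-0. -0.  0.]
in fixture [ 4.2 11.8 35. ] F fix [-0.2   0.35 -2.88]
```

```bash
python3 -m inch '0 0.3 0.2 0 0 0; 0 0.3 0 0 0 0; 0 0.3 0 0 0 0; 0 0.3 0 0 0 0; 0 0 0 0 0 0; 0 0 0 0 0 0; 0 0 0 0 0 0; 0 0 0 0 0 0; 0 0 0 0 0 0; 0 0 0 0 0 0'
python3 -c "
from rel import *
rel(fix(5,12,35),-.024);infix()"
```

```text
time_s: 11.97
eef_pos: [531.5, -111.3, 35.1]
ee_rot: [-0.001, 0.715, 0.699, -0.001]
force: [-6.9, 0.8, 4.6]
grip_width: 0.136
grip_force: 40.4
t 11.9667 pos [ 531.5 -111.3   35.1] tilt [-0.002  0.    -1.   ] F [-6.9  0.8  4.6] T [ 0.04  1.02 -0.11]
toolshift [0.1 0.2 0.1] turn(6deg) [-0.02 -0.    0.  ]
in fixture [ 4.8 11.9 35.1] F fix [-6.94  0.68  4.61]
```

```bash
python3 -m inch '0 0 0 0 0 0.03; 0 0 0 0 0 0.03; 0 0 0 0 0 0.03; 0 0 0 0 0 0; 0 0 0 0 0 0; 0 0 0 0 0 0; 0 0 0 0 0 0; 0 0 0 0 0 0; 0 0 0 0 0 0; 0 0 0 0 0 0'
python3 -c "
from rel import *
rel(fix(5,12,35),-.024);infix()"
```

```text
time_s: 12.8
eef_pos: [531.6, -111.2, 35.1]
ee_rot: [-0.001, 0.719, 0.695, -0.001]
force: [-6.1, 0.4, 4.6]
grip_width: 0.135
grip_force: 40.3
t 12.8 pos [ 531.6 -111.2   35.1] tilt [-0.002  0.    -1.   ] F [-6.1  0.4  4.6] T [0.12 0.92 0.13]
toolshift [-0.   0.2  0.1] turn(6deg) [-0.02 -0.   -0.08]
in fixture [ 4.8 12.  35.1] F fix [-6.13  0.29  4.61]
```

```bash
python3 -m inch '0 0.1 0 0 0 -0.02; 0 0.1 0 0 0 0; 0 0.1 0 0 0 0; 0 0 0 0 0 0; 0 0 0 0 0 0; 0 0 0 0 0 0; 0 0 0 0 0 0; 0 0 0 0 0 0; 0 0 0 0 0 0; 0 0 0 0 0 0'
python3 -c "
from rel import *
rel(fix(5,12,35),-.024);infix()"
```

```text
time_s: 13.63
eef_pos: [531.6, -111.2, 35.1]
ee_rot: [-0.001, 0.718, 0.696, -0.001]
force: [-7.6, 0.7, 5.5]
grip_width: 0.135
grip_force: 40.5
t 13.6333 pos [ 531.6 -111.2   35.1] tilt [-0.003  0.    -1.   ] F [-7.6  0.7  5.5] T [0.17 1.21 0.05]
toolshift [-0.   0.2  0.1] turn(6deg) [-0.02 -0.   -0.06]
in fixture [ 4.8 12.  35.1] F fix [-7.63  0.57  5.53]
```

```bash
python3 -m inch '0 0.1 0 0 0 0; 0 0.1 0 0 0 0; 0 0.1 0 0 0 0; 0 0 0 0 0 0; 0 0 0 0 0 0; 0 0 0 0 0 0; 0 0 0 0 0 0; 0 0 0 0 0 0; 0 0 0 0 0 0; 0 0 0 0 0 0'
python3 -c "
from rel import *
rel(fix(5,12,35),-.024);infix()"
```

```text
time_s: 14.47
eef_pos: [531.6, -111.2, 35.1]
ee_rot: [-0.001, 0.718, 0.696, -0.001]
force: [-9.7, 1.7, 8.5]
grip_width: 0.136
grip_force: 40.7
t 14.4667 pos [ 531.6 -111.2   35.1] tilt [-0.003  0.001 -1.   ] F [-9.7  1.7  8.5] T [0.05 1.43 0.09]
toolshift [-0.   0.1  0.1] turn(6deg) [-0.03 -0.   -0.06]
in fixture [ 4.9 12.  35.1] F fix [-9.74  1.49  8.47]
```

It bears on both dowels at 9.7 N with near-even shares. Now I'll slide it towards the stop.

```bash
python3 -m inch '0 0 -0.3 0 0 0; 0.6 -0.1 0 0 0 0; 0.8 0 0 0 0 0; 0.8 0 0 0 0 0; 0.8 0 0 0 0 0; 0.8 0 0 0 0 0; 0.8 0 0 0 0 0; 0.8 0 0 0 0 0; 0.8 0 0 0 0 0; 0.8 0 0 0 0 0'
python3 -c "
from rel import *
rel(fix(5,12,35),-.024);infix()"
```

```text
time_s: 15.3
eef_pos: [531.9, -104.9, 35.2]
ee_rot: [-0.001, 0.718, 0.696, -0.001]
force: [-8.7, -3.5, 2.9]
grip_width: 0.134
grip_force: 40.1
t 15.3 pos [ 531.9 -104.9   35.2] tilt [-0.003 -0.    -1.   ] F [-8.7 -3.5  2.9] T [-0.56  1.37 -0.03]
toolshift [-6.3  0.1  0.2] turn(6deg) [-0.03  0.   -0.07]
in fixture [ 4.9 18.3 35.2] F fix [-8.57 -3.69  2.94]
```

```bash
python3 -m inch '0.6 0 0 0 0 0; 0.6 0 0 0 0 0; 0.6 0 0 0 0 0; 0.6 0 0 0 0 0; 0.6 0 0 0 0 0; 0.6 0 0 0 0 0; 0.6 0 0 0 0 0; 0.6 0 0 0 0 0; 0.6 0 0 0 0 0; 0 0 0 0 0 0'
python3 -c "
from rel import *
rel(fix(5,12,35),-.024);infix()"
```

```text
time_s: 16.13
eef_pos: [532.0, -99.3, 35.2]
ee_rot: [-0.001, 0.718, 0.696, -0.001]
force: [-8.1, -2.7, 4.5]
grip_width: 0.136
grip_force: 40.1
t 16.1333 pos [532.  -99.3  35.2] tilt [-0.003 -0.    -1.   ] F [-8.1 -2.7  4.5] T [-0.5   1.3  -0.01]
toolshift [-11.9   0.1   0.2] turn(6deg) [-0.03  0.   -0.06]
in fixture [ 5.  23.9 35.2] F fix [-8.05 -2.88  4.5 ]
```

```bash
for i in 1; do python3 -m inch '0.3 0 0 0 0 0; 0.3 0 0 0 0 0; 0.3 0 0 0 0 0; 0.3 0 0 0 0 0; 0.1 0 0 0 0 0; 0 0 0 0 0 0; 0 0 0 0 0 0; 0 0 0 0 0 0; 0 0 0 0 0 0; 0 0 0 0 0 0'
python3 -c "
from rel import *
infix()"; done
```

```text
time_s: 16.97
eef_pos: [532.1, -98.2, 35.1]
ee_rot: [-0.001, 0.718, 0.696, -0.001]
force: [-9.0, -4.4, 2.8]
grip_width: 0.134
grip_force: 40.1
in fixture [ 5.  25.1 35.1] F fix [-8.88 -4.59  2.84]
```

```bash
python3 -c "
from rel import *
d=cap('scene','s3'); rel(fix(5,12,35),-.024)
stack('c5',[crop('s3',130,175,230,270,6)])"
```

```text
t 17.0167 pos [532.1 -98.2  35.2] tilt [-0.003 -0.    -1.   ] F [-8.1 -3.6  3.5] T [-0.51  1.3  -0.01]
toolshift [-13.1   0.1   0.2] turn(6deg) [-0.03  0.   -0.07]
(574, 600, 3)
```

View pics/c5.png

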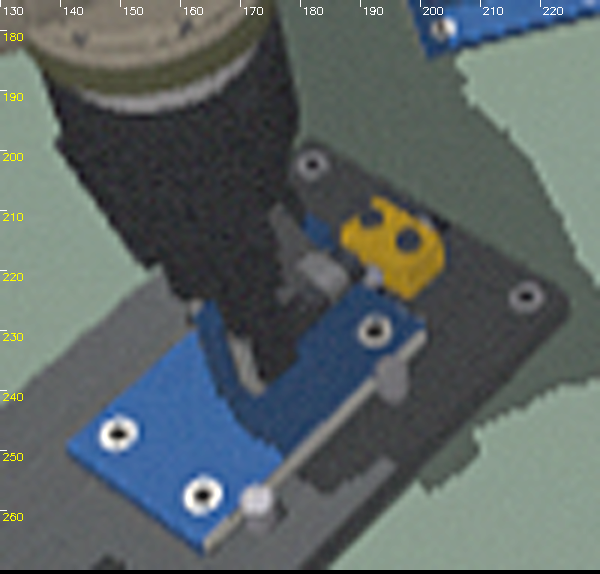

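The bracket's long edge lies on both dowels (px 172,257 and 194,237). Its end is within a few mm of the screw head (px 191,220). I'll creep on.

```bash
python3 -m inch '0.3 0 0 0 0 0; 0.3 0 0 0 0 0; 0.3 0 0 0 0 0; 0.3 0 0 0 0 0; 0 0 0 0 0 0; 0 0 0 0 0 0; 0 0 0 0 0 0; 0 0 0 0 0 0; 0 0 0 0 0 0; 0 0 0 0 0 0'
python3 -c "
from rel import *
infix()"
```

```text
time_s: 17.85
eef_pos: [532.1, -96.9, 35.2]
ee_rot: [-0.001, 0.718, 0.696, -0.001]
force: [-8.0, -4.4, 3.3]
grip_width: 0.139
grip_force: 40.1
in fixture [ 5.  26.3 35.2] F fix [-7.87 -4.55  3.33]
```

```bash
python3 -m inch '0.3 0 0 0 0 0; 0.3 0 0 0 0 0; 0.3 0 0 0 0 0; 0.1 0 0 0 0 0; 0 0 0 0 0 0; 0 0 0 0 0 0; 0 0 0 0 0 0; 0 0 0 0 0 0; 0 0 0 0 0 0; 0 0 0 0 0 0'
python3 -c "
from rel import *
infix()"
```

```text
time_s: 18.68
eef_pos: [532.1, -96.2, 35.2]
ee_rot: [-0.001, 0.718, 0.696, -0.001]
force: [-8.5, -5.4, 3.5]
grip_width: 0.137
grip_force: 40.1
in fixture [ 5.  27.  35.2] F fix [-8.35 -5.63  3.52]
```

```bash
python3 -m inch '0.2 0 0 0 0 0; 0.2 0 0 0 0 0; 0.2 0 0 0 0 0; 0 0 0 0 0 0; 0 0 0 0 0 0; 0 0 0 0 0 0; 0 0 0 0 0 0; 0 0 0 0 0 0; 0 0 0 0 0 0; 0 0 0 0 0 0'
python3 -c "
from rel import *
rel(fix(5,12,35),-.024);infix()"
```

```text
time_s: 19.52
eef_pos: [532.2, -96.0, 35.2]
ee_rot: [-0.0, 0.718, 0.696, -0.002]
force: [-8.6, -6.7, 4.1]
grip_width: 0.134
grip_force: 40.0
t 19.5167 pos [532.2 -96.   35.2] tilt [-0.003 -0.001 -1.   ] F [-8.6 -6.7  4.1] T [-1.14  1.49  0.01]
toolshift [-15.2   0.1   0.3] turn(6deg) [-0.03  0.01 -0.06]
in fixture [ 5.  27.2 35.2] F fix [-8.44 -6.94  4.1 ]
```

```bash
python3 -m inch '0.2 0 0 0 0 0; 0.2 0 0 0 0 0; 0.2 0 0 0 0 0; 0.1 0 0 0 0 0; 0 0 0 0 0 0; 0 0 0 0 0 0; 0 0 0 0 0 0; 0 0 0 0 0 0; 0 0 0 0 0 0; 0 0 0 0 0 0'
python3 -c "
from rel import *
rel(fix(5,12,35),-.024);infix()"
```

```text
time_s: 20.35
eef_pos: [532.2, -95.8, 35.3]
ee_rot: [-0.0, 0.718, 0.696, -0.002]
force: [-9.1, -10.4, 3.7]
grip_width: 0.134
grip_force: 40.1
t 20.35 pos [532.2 -95.8  35.3] tilt [-0.003 -0.002 -1.   ] F [ -9.1 -10.4   3.7] T [-1.59  1.65 -0.03]
toolshift [-15.4   0.1   0.3] turn(6deg) [-0.03  0.02 -0.06]
in fixture [ 5.  27.4 35.3] F fix [ -8.89 -10.59   3.72]
```

```bash
python3 -m inch '0.2 0 0 0 0 0; 0.2 0 0 0 0 0; 0 0 0 0 0 0; 0 0 0 0 0 0; 0 0 0 0 0 0; 0 0 0 0 0 0; 0 0 0 0 0 0; 0 0 0 0 0 0; 0 0 0 0 0 0; 0 0 0 0 0 0'
python3 -c "
from rel import *
rel(fix(5,12,35),-.024);infix()"
```

```text
time_s: 21.18
eef_pos: [532.2, -95.7, 35.3]
ee_rot: [0.0, 0.718, 0.696, -0.002]
force: [-9.6, -12.5, 3.7]
grip_width: 0.136
grip_force: 40.1
t 21.1833 pos [532.2 -95.7  35.3] tilt [-0.003 -0.003 -1.   ] F [ -9.6 -12.5   3.7] T [-1.95  1.75  0.01]
toolshift [-15.5   0.1   0.4] turn(6deg) [-0.03  0.03 -0.06]
in fixture [ 5.  27.5 35.3] F fix [ -9.26 -12.76   3.72]
```

```bash
python3 -m inch '-0.3 -0.2 0 0 0 0; -0.2 -0.2 0 0 0 0; 0 0 0 0 0 0; 0 0 0 0 0 0; 0 0 0 0 0 0; 0 0 0 0 0 0; 0 0 0 0 0 0; 0 0 0 0 0 0; 0 0 0 0 0 0; 0 0 0 0 0 0'
python3 -c "
from rel import *
infix()"
python3 -m inch '0 0 0 0 0 0; 0 0 0 0 0 0; 0 0 0 0 0 0; 0 0 0 0 0 0; 0 0 0 0 0 0; 0 0 0 0 0 0; 0 0 0 0 0 0; 0 0 0 0 0 0; 0 0 0 0 0 0; 0 0 0 0 0 0' 0.45
python3 -c "
from rel import *
infix()"
```

```text
time_s: 22.02
eef_pos: [532.2, -95.8, 35.3]
ee_rot: [0.0, 0.718, 0.696, -0.001]
force: [-7.5, -9.7, 1.7]
grip_width: 0.133
grip_force: 40.0
in fixture [ 5.  27.4 35.3] F fix [-7.31 -9.92  1.72]
time_s: 22.85
eef_pos: [532.9, -94.3, 35.2]
ee_rot: [-0.0, 0.718, 0.696, -0.0]
force: [-0.5, -1.0, -0.1]
grip_width: 0.449
grip_force: 0.0
in fixture [ 5.7 28.9 35.2] F fix [-0.51 -1.02 -0.1 ]
```

The release was clean. Now I'll lift and go above the handle with the fingers closed. To keep clear of the clamp's spindle, the contact starts about 105 mm out along the handle.

```bash
python3 -m inch '0 0 -4 0 0 0; 0 0 -8 0 0 0; 0 0 -14 0 0 0; 0 0 -18 0 0 0; 0 0 -20 0 0 0; 0 0 -20 0 0 0; 0 0 -20 0 0 0; 0 0 -20 0 0 0; 0 0 -15 0 0 0; 0 0 -8 0 0 0'
python3 -m inch '0 0 0 0 0 -0.06; -10 0 0 0 0 0; -20 0 0 0 0 0; -25 0 0 0 0 0; -30 0 0 0 0 0; -30 0 0 0 0 0; -25 0 0 0 0 0; -20 0 0 0 0 0; -11 0 0 0 0 0; 0 0 0 0 0 0' 0
python3 - <<'E'
from rel import *
rel(fix(5,-152,165),-.024);infix()
cap('top','t4');cap('scene','s4')
stack('c6',[np.hstack([crop('s4',60,170,220,318,4,20)])])
E
```

```text
time_s: 23.68
eef_pos: [533.4, -94.5, 184.9]
ee_rot: [0.002, 0.718, 0.696, 0.001]
force: [0.2, 0.1, 0.4]
grip_width: 0.447
grip_force: 0.0
time_s: 24.52
eef_pos: [527.9, -267.3, 180.9]
ee_rot: [-0.001, 0.717, 0.697, -0.0]
force: [-0.0, -0.0, 0.1]
grip_width: 0.004
grip_force: 0.0
t 24.5167 pos [ 527.9 -267.3  180.9] tilt [-0.002  0.001 -1.   ] F [-0.  -0.   0.1] T [-0.05 -0.05 -0.03]
toolshift [-7.9  0.2 15.9] turn(6deg) [-0.02 -0.01 -0.03]
in fixture [   4.8 -144.1  180.9] F fix [-0.   -0.01  0.13]
(596, 640, 3)
```

View pics/c6.png

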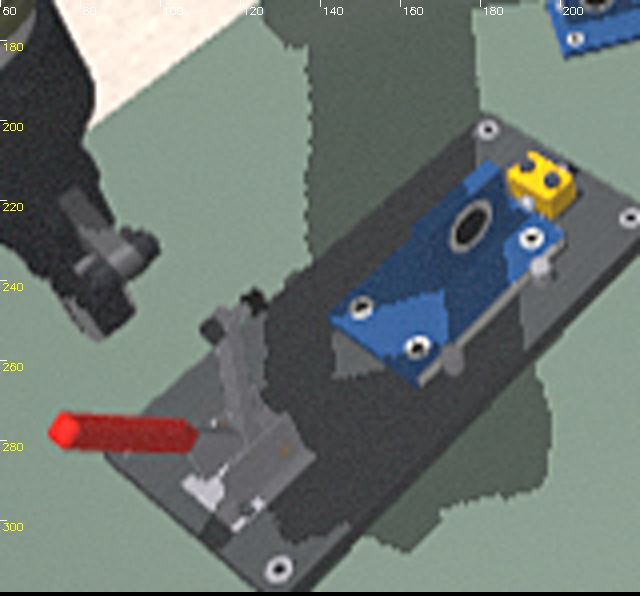

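The scene shows the bracket seated against both dowels and the screw, with the closed fingers above the handle (px 75,275 to 105,275). Now I'll push along the handle's arc.

```bash
python3 -m inch '-3 0 8 0 0 0; -3 0 8 0 0 0; -3 0 8 0 0 0; -3 0 6 0 0 0; -2 0 5 0 0 0; -2 0 4 0 0 0; -1 0 3 0 0 0; -3 0 3.3 0 0 0; -3 0 3.3 0 0 0; -3 0 3.3 0 0 0'
python3 -c "
from rel import *
infix()"
```

```text
time_s: 25.45
eef_pos: [528.4, -291.6, 131.0]
ee_rot: [0.001, 0.716, 0.698, 0.0]
force: [-0.5, 1.7, 5.3]
grip_width: 0.002
grip_force: 2.6
in fixture [   5.9 -168.4  131. ] F fix [-0.57  1.66  5.31]
```

```bash
python3 -m inch '-2.5 0 3 0 0 0; -2.5 0 3 0 0 0; -2.5 0 3 0 0 0; -2.2 0 3.6 0 0 0; -2.2 0 3.6 0 0 0; -2.2 0 3.6 0 0 0; -2.2 0 3.6 0 0 0; -2.2 0 3.6 0 0 0; -2.2 0 3.6 0 0 0; 0 0 0 0 0 0'
python3 -c "
from rel import *
infix()"
python3 -m inch '-1.4 0 3.8 0 0 0; -1.4 0 3.8 0 0 0; -1.4 0 3.8 0 0 0; -1.4 0 3.8 0 0 0; -1.4 0 3.8 0 0 0; -1.4 0 3.8 0 0 0; -0.5 0 3 0 0 0; -0.5 0 3 0 0 0; -0.5 0 3 0 0 0; 0 0 0 0 0 0'
python3 -c "
from rel import *
infix()"
```

```text
time_s: 26.28
eef_pos: [527.9, -313.0, 100.1]
ee_rot: [0.001, 0.716, 0.698, 0.0]
force: [1.2, -0.1, 2.4]
grip_width: 0.005
grip_force: 0.7
in fixture [   5.9 -189.8  100.1] F fix [ 1.16 -0.03  2.36]
time_s: 27.12
eef_pos: [527.6, -322.9, 68.4]
ee_rot: [0.001, 0.716, 0.698, -0.0]
force: [0.3, -0.5, 3.2]
grip_width: 0.004
grip_force: 1.2
in fixture [   5.9 -199.7   68.4] F fix [ 0.33 -0.52  3.24]
```

```bash
python3 -m inch '-0.3 0 3 0 0 0; -0.3 0 3 0 0 0; -0.3 0 3 0 0 0; -0.3 0 2 0 0 0; 0 0 1 0 0 0; 0 0 1 0 0 0; 0 0 1 0 0 0; 0 0 0 0 0 0; 0 0 0 0 0 0; 0 0 0 0 0 0'
python3 -c "
from rel import *
infix()"
```

```text
time_s: 27.95
eef_pos: [527.6, -324.4, 55.2]
ee_rot: [0.002, 0.716, 0.698, -0.0]
force: [-0.8, -3.5, 7.8]
grip_width: 0.001
grip_force: 3.7
in fixture [   6.  -201.2   55.2] F fix [-0.7  -3.47  7.81]
```

```bash
python3 -m inch '0 0 0.5 0 0 0; 0 0 0.5 0 0 0; 0 0 0.5 0 0 0; 0 0 0.5 0 0 0; 0 0 0 0 0 0; 0 0 0 0 0 0; 0 0 0 0 0 0; 0 0 0 0 0 0; 0 0 0 0 0 0; 0 0 0 0 0 0'
python3 -c "
from rel import *
infix()"
```

```text
time_s: 28.78
eef_pos: [527.8, -324.4, 54.8]
ee_rot: [0.002, 0.716, 0.698, -0.0]
force: [-5.7, -1.5, 19.4]
grip_width: -0.0
grip_force: 9.7
in fixture [   6.1 -201.2   54.8] F fix [-5.63 -1.65 19.43]
```

```bash
python3 -m inch '0 0 0.4 0 0 0; 0 0 0.4 0 0 0; 0 0 0 0 0 0; 0 0 0 0 0 0; 0 0 0 0 0 0; 0 0 0 0 0 0; 0 0 0 0 0 0; 0 0 0 0 0 0; 0 0 0 0 0 0; 0 0 0 0 0 0'
python3 -c "
from rel import *
infix()"
python3 -m inch '0 0 -2 0 0 0; 0 0 -4 0 0 0; 0 0 -8 0 0 0; 0 0 -15 0 0 0; 0 0 -20 0 0 0; 0 0 -20 0 0 0; 0 0 -20 0 0 0; 0 0 -15 0 0 0; 0 0 -8 0 0 0; 0 0 0 0 0 0'
python3 - <<'E'
from rel import *
infix()
cap('scene','s5');cap('top','t5')
stack('c7',[crop('s5',60,185,220,318,4,20)])
E
```

```text
time_s: 29.62
eef_pos: [527.8, -324.5, 54.6]
ee_rot: [0.002, 0.716, 0.698, -0.0]
force: [-7.3, 0.8, 24.4]
grip_width: -0.003
grip_force: 12.4
in fixture [   6.2 -201.3   54.6] F fix [-7.35  0.63 24.37]
time_s: 30.45
eef_pos: [527.7, -323.3, 164.8]
ee_rot: [0.001, 0.716, 0.698, 0.0]
force: [0.3, -0.1, 0.6]
grip_width: 0.003
grip_force: 0.0
in fixture [   6.  -200.1  164.8] F fix [ 0.33 -0.08  0.56]
(536, 640, 3)
```

View pics/c7.png

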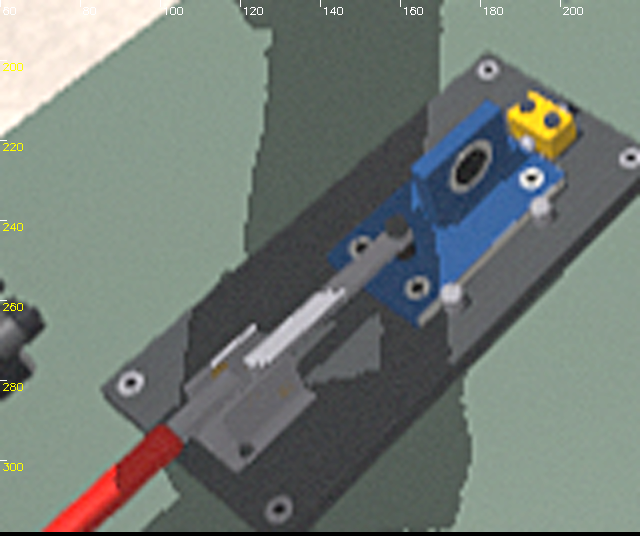

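The handle is level, with its grip running off the crop's bottom left. The pad is on the foot (px 160,243), the edge is on both dowels (px 172,258 and 195,236) and the end is at the screw (px 191,220). I'm handing it in.

```bash
python3 -c "
from rig import ctrl
print(ctrl.finish_job())"
```

```text
the job is handed in; nothing more can be done
None
```

I handed the job in at about 31 s: the largest bracket was pressed onto both dowels (9.7 N in all), slid against the end stop (about 13 N at most) and clamped with the handle fully down; the last picture shows it seated there with the gripper clear, but no verdict came back.

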